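# Press down a freshly glued inlay band

### The job

Six little pieces of wood have just been glued in a curved row on the plywood panel. Put the fingertips on the end piece beside the blue dot and run them along the band to the end piece beside the yellow dot, pressing every piece in turn gently, just enough that the panel sinks a few millimetres into its foam and never down to the bottom. Leave the loose offcut, glue pot and tape roll standing where they are, and finish with the hand clear of everything.

Things in the scene. Friction and masses are not known exactly. Their poses are not given: they have to be found in the camera images.
- foam: grey foam pad, 300 x 460 x 40 mm, fixed to the bench; origin: centre of its underside on the bench; x across, y along its length, z up. The panel lies centred on it, the two dots and the three loose things are on its margin
- panel: plywood panel, 180 x 320 x 12 mm, parallel to the foam pad; origin: centre of its underside, 40 mm above the bench at rest. It cannot shift, turn, tilt or be lifted; it only sinks straight down into the foam, starting at about 1.5 N and then 0.6 N for each mm, to a hard bottom at 25 mm (about 16.5 N), and rises again by itself when let go. The band is a circular arc of 320 mm radius and about 260 mm length on it, the pieces' tops 56 mm above the bench at rest
- piece1: piece 1 of the curved wooden band (reddish mid-brown wood), 42.5 mm along the band, 24 mm wide, standing 4 mm proud of the panel; origin: centre of its top face; x across the band (towards the outside of the curve), y along the band towards the next higher number, z up
- piece2: piece 2 of the curved wooden band (dark brown wood), 42.5 mm along the band, 24 mm wide, standing 4 mm proud of the panel; origin: centre of its top face; x across the band (towards the outside of the curve), y along the band towards the next higher number, z up
- piece3: piece 3 of the curved wooden band (reddish mid-brown wood), 42.5 mm along the band, 24 mm wide, standing 4 mm proud of the panel; origin: centre of its top face; x across the band (towards the outside of the curve), y along the band towards the next higher number, z up
- piece4: piece 4 of the curved wooden band (dark brown wood), 42.5 mm along the band, 24 mm wide, standing 4 mm proud of the panel; origin: centre of its top face; x across the band (towards the outside of the curve), y along the band towards the next higher number, z up
- piece5: piece 5 of the curved wooden band (reddish mid-brown wood), 42.5 mm along the band, 24 mm wide, standing 4 mm proud of the panel; origin: centre of its top face; x across the band (towards the outside of the curve), y along the band towards the next higher number, z up
- piece6: piece 6 of the curved wooden band (dark brown wood), 42.5 mm along the band, 24 mm wide, standing 4 mm proud of the panel; origin: centre of its top face; x across the band (towards the outside of the curve), y along the band towards the next higher number, z up
- blue_dot: flat blue disc, 32 mm across, 2 mm thick, fixed on the foam beyond one end of the panel: the band is run over starting from the end piece (piece 1 or piece 6) nearest to it; origin: centre of its underside
- yellow_dot: flat yellow disc, 32 mm across, 2 mm thick, fixed on the foam beyond the other end of the panel, where the run finishes; origin: centre of its underside
- offcut: loose upright wood offcut, 36 x 36 x 55 mm, standing on the foam's margin; origin: centre of its underside; leave alone
- glue: loose glue pot with orange cap, 44 mm across, 80 mm tall, standing on the foam's margin; origin: centre of its underside; leave alone
- tape: loose roll of green tape lying flat on the foam's margin, 52 mm across, 24 mm high; origin: centre of its underside; leave alone

How it is judged (in metres and radians):
On the way, in this order (a step that is already met when the one before it is completed fails the run):
1. the fingers press on the first piece, counted from the blue dot, with more than 1 N, and the panel is sunk by more than 1 mm (distance of panel from where it was at the start of the episode above 0.001 m and ((distance between blue_dot and piece1 below 0.15 m and contact force between the fingers and piece1 above 1 N) or (distance between blue_dot and piece6 below 0.15 m and contact force between the fingers and piece6 above 1 N))), for 0.1 s.
2. the fingers press on the second piece, counted from the blue dot, with more than 1 N, and the panel is sunk by more than 1 mm (distance of panel from where it was at the start of the episode above 0.001 m and ((distance between blue_dot and piece1 below 0.15 m and contact force between the fingers and piece2 above 1 N) or (distance between blue_dot and piece6 below 0.15 m and contact force between the fingers and piece5 above 1 N))), for 0.1 s.
3. the fingers press on the third piece, counted from the blue dot, with more than 1 N, and the panel is sunk by more than 1 mm (distance of panel from where it was at the start of the episode above 0.001 m and ((distance between blue_dot and piece1 below 0.15 m and contact force between the fingers and piece3 above 1 N) or (distance between blue_dot and piece6 below 0.15 m and contact force between the fingers and piece4 above 1 N))), for 0.1 s.
4. the fingers press on the fourth piece, counted from the blue dot, with more than 1 N, and the panel is sunk by more than 1 mm (distance of panel from where it was at the start of the episode above 0.001 m and ((distance between blue_dot and piece1 below 0.15 m and contact force between the fingers and piece4 above 1 N) or (distance between blue_dot and piece6 below 0.15 m and contact force between the fingers and piece3 above 1 N))), for 0.1 s.
5. the fingers press on the fifth piece, counted from the blue dot, with more than 1 N, and the panel is sunk by more than 1 mm (distance of panel from where it was at the start of the episode above 0.001 m and ((distance between blue_dot and piece1 below 0.15 m and contact force between the fingers and piece5 above 1 N) or (distance between blue_dot and piece6 below 0.15 m and contact force between the fingers and piece2 above 1 N))), for 0.1 s.
6. the fingers press on the sixth piece, counted from the blue dot, with more than 1 N, and the panel is sunk by more than 1 mm (distance of panel from where it was at the start of the episode above 0.001 m and ((distance between blue_dot and piece1 below 0.15 m and contact force between the fingers and piece6 above 1 N) or (distance between blue_dot and piece6 below 0.15 m and contact force between the fingers and piece1 above 1 N))), for 0.1 s.
At the end, for the whole second after the job is handed in: the six pieces have been pressed in turn from the blue to the yellow dot; the panel is back within 3 mm of its rest height; offcut, glue pot and tape roll stand upright, at rest, within 15 mm of where they were (distance of panel from where it was at the start of the episode below 0.003 m and distance of each of offcut, glue, tape from where it was at the start of the episode below 0.015 m and angle between each of offcut, glue, tape's own z axis and vertical below 0.15 rad and linear speed of each of offcut, glue, tape below 0.02 m/s); the robot touches nothing.
It fails at once if the panel is pressed down to the bottom of its foam (more than 24 mm) (distance of panel from where it was at the start of the episode above 0.024 m).
It fails at once if a piece is pressed hard (more than 20 N) (contact force between any of the arm, the fingers and piece1 above 20 N or contact force between any of the arm, the fingers and piece2 above 20 N or contact force between any of the arm, the fingers and piece3 above 20 N or contact force between any of the arm, the fingers and piece4 above 20 N or contact force between any of the arm, the fingers and piece5 above 20 N or contact force between any of the arm, the fingers and piece6 above 20 N).
It fails at once if a loose bystander is shifted, lifted or tipped (more than 20 mm or 0.3 rad) (distance of any of offcut, glue, tape from where it was at the start of the episode above 0.02 m or angle between any of offcut, glue, tape's own z axis and vertical above 0.3 rad).
It also fails if it takes over 42 s, if anything falls off the work surface, if the arm or the gripper's body presses on something with over 40 N, if the wrist force passes 120 N, or if a joint passes its speed limit or range.

### The arm

A 6-joint arm with a two-finger parallel gripper is mounted at the origin on the work surface. World frame = base frame: x ahead of the robot, y to its left, z up, the work surface at z = 0. Lengths are in m, angles in degrees, forces in N, time in s.
With the tool pointing down it reaches from about 0.4 to 0.825 m from the base axis. Payload 7 kg.
Tool frame: the origin (TCP) lies midway between the tips of the shut fingers; the grasp point (between the pads) lies hold_point_z behind it (hold_point_z is the distance from the TCP to the grasp point, in m); z points along the fingers, y is the line along which they close (so a half turn about z gives the same grasp; the last joint's range is limited). The gripper opens to 88 mm and grips with 3 to 60 N. Pads are 19 mm wide; open, the fingers measure 130 mm over their backs; the gripper's body (78 mm by 193 mm) begins 47 mm behind the grasp point.
Start: joints at [-57.634, 20.546, 0.682, 0, -70.136, -16.507], TCP at [0.184, -0.649, 0.227] pointing down, gripper open.
Joint ranges: [-176.03, 176.03], [-82.01, 121.73], [-58.28, 71.71], [-173.87, 95.51], [-174.79, -0.11], [-173.66, 173.66]. Speed limits (degrees/s): [136.94, 136.94, 172.46, 180, 180, 180].

### API

Orientations are given as [roll, pitch, yaw] about the fixed x, y, z axes, in that order (R = Rz(yaw) Ry(pitch) Rx(roll)).
In Python, from plant import * gives the robot as it stands.
- The arm moves only by the tool step_arm, never from a script. Its argument "steps" is a list that holds one entry, the list of rows, each a list of 6 numbers: the shift along the tool's x, y, z scaled (see below), then the turn, a rotation vector about the tool's x, y, z scaled (see below). In form: [[[tx, ty, tz, wx, wy, wz], ...]]. A call has 1 to 20 rows; each row is the pose to reach, as a shift and turn from the pose commanded when the call began, along the tool's axes at that moment; what a row does not reach only later rows make up. The controller multiplies each number of a shift by 100 mm and each number of a turn by 0.5 rad. A row lasts 1/10 s, in which the tool goes at most 50 mm and 8.59 degrees, less where a joint would pass 70% of its speed; a pose out of reach is approached as far as the arm can. A call with a number of a shift or a turn outside -1 to 1 is refused whole. A call with a gripper value outside its range is refused whole. "jaw" is the closure in counts, from 0 (fully open) to 255 (shut), set as the call begins (left out, the last holds). The fingers move at their own pace and stop on an object; the grip force is fixed at half the most. Time passes only in rows, so rows that repeat a pose let the fingers close. It gives the time, the measured TCP pose, the force, the opening and the grip force at its end, in the units of the state.
- get_obs(): the state, without advancing time (a new reading comes with each control period).
- snapshot(name): name is "scene" or "top" or "wrist"; returns (picture, depth): 400x640x3 uint8, red, green, blue; 400x640 float32, m along the optical axis (not along the pixel's ray), 0 where there is no reading.
- calibration(name): a dict with "mtx" (3x3 intrinsics, pixels), "dist" ([k1, k2, p1, p2, k3] as OpenCV has them; the pictures are not rectified), "rvec" (rotation vector, rad) and "tvec" (3), from world to camera coordinates, as OpenCV has them. Camera axes: x right, y down, z forward; pixel columns grow to the right and rows downward; lengths in m; the calibration is good to about 2 mm. A picture is of the moment at which its call begins: read the wrist's pose just before it. calibration takes no time and is no camera call; for the wrist camera it gives the pose at the moment of the call.
- close_job(): hands the job in; it is judged then, once.
The state is a dict: "clock": time; "joint_pos": joint angles; "qvel": joint speeds; "tau": joint torques, N m; "tool_pos": TCP position; "orientation": TCP orientation; "force": force on the tool from outside, world axes, zero at the start; "moment": the same for the moment, N m; "opening": finger opening in m; "gripper_force": force on a finger pad.
Only numpy, scipy, OpenCV 4.12 (cv2) and the standard library are available. Lean on these libraries where they do the work, as an engineer would, in place of code of your own. Each camera call takes 0.05 s, during which the arm holds its last target. There are 200 camera calls.

## Working session

There is one attempt and no reset: what is moved stays moved. The work goes in short steps, Python scripts to look and compute and a tool call to move; the robot and the scene stay as the last step left them, time stands still between calls to the robot, and variables do not carry over. Pictures are saved under pics/ and viewed, at most 10 in all, crops included, and the job is handed in when it is done.

Besides the shell and the picture viewer there is one more tool, called by a JSON object that holds its "fn" and its "kwargs", one argument or row to a line. step_arm: Moves the arm, as the interface text tells. Its arguments: {"type":"object","properties":{"steps":{"type":"array","items":{"type":"array","items":{"type":"array","items":{"type":"number","minimum":-1,"maximum":1}}}},"jaw":{"type":"number"}},"required":["steps"]}

```bash
mkdir -p pics; python3 - <<'E'
from plant import *
import cv2
o=get_obs();print(o)
for n in("top","scene"):
    p,d=snapshot(n);cv2.imwrite(f"pics/{n}.png",p[:,:,::-1])
    import numpy as np;np.save(f"{n}_d.npy",d)
    print(n,calibration(n))
E
```

```text
{'clock': 0.0, 'joint_pos': array([-5.76324237e+01,  2.05899440e+01,  6.33662261e-01, -2.00035971e-02,
       -7.01359996e+01, -1.65067737e+01]), 'qvel': array([ 0.00787833,  0.08319916, -0.01093705,  0.04111267, -0.07790345,
        0.06198802]), 'tau': array([-3.73591929e-04, -5.82723820e+01,  2.93048304e+01,  6.99739963e+00,
        6.84063751e-03, -1.61254188e-04]), 'tool_pos': array([ 0.18431462, -0.64883611,  0.22563904]), 'orientation': array([ 1.79906179e+02, -8.19256567e-03, -1.64146003e+02]), 'force': array([ 0.03093555, -0.38161812, -1.67807707]), 'moment': array([-0.02353541,  0.00856667, -0.01177403]), 'gripper_force': 0.0, 'opening': 0.08765399664044102}
top {'mtx': array([[428.76870682,   0.        , 322.26315247],
       [  0.        , 428.76870682, 198.90022763],
       [  0.        ,   0.        ,   1.        ]]), 'dist': array([0.01180179, 0.        , 0.        , 0.        , 0.        ]), 'rvec': array([ 2.16442144, -2.19733177,  0.08810338]), 'tvec': array([0.03349591, 0.60749986, 0.80203673])}
scene {'mtx': array([[386.39263748,   0.        , 324.11094351],
       [  0.        , 386.39263748, 197.45578817],
       [  0.        ,   0.        ,   1.        ]]), 'dist': array([-0.05111799,  0.        ,  0.        ,  0.        ,  0.        ]), 'rvec': array([ 2.24114367,  1.34299724, -0.41962777]), 'tvec': array([-0.29584462, -0.36241204,  1.162226  ])}
```

View pics/top.png

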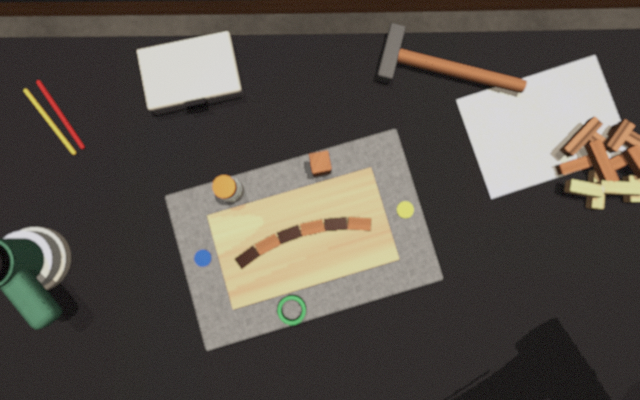

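The top view shows the foam, centred at about (304,238). The blue dot is at (203,258) beside a dark end piece (piece 6), and the yellow dot is at (405,210). The glue pot is at (226,188), the offcut at (320,162) and the tape at (292,310). Next I'll enlarge the view.

```bash
python3 - <<'E'
import cv2
p=cv2.imread("pics/top.png")[140:340,160:450]
cv2.imwrite("pics/crop.png",cv2.resize(p[40:140,60:225],None,fx=4.8,fy=4.8,interpolation=cv2.INTER_CUBIC))
E
cat > h.py <<'E'
from plant import *
import numpy as np,cv2
def px2w(n,uv,z):
    c=calibration(n);R=cv2.Rodrigues(c["rvec"])[0];C=-R.T@c["tvec"]
    u=cv2.undistortPoints(np.array(uv,float).reshape(-1,1,2),c["mtx"],c["dist"])[:,0]
    d=np.c_[u,np.ones(len(u))]@R
    return C+d*((z-C[2])/d[:,2])[:,None]
E
python3 - <<'E'
from h import *
print("foam corners",px2w("top",[[166,196],[397,130],[442,279],[208,349]],.04))
print("dots",px2w("top",[[203,258],[405.5,210]],.042))
print("panel",px2w("top",[[209,213],[373,169],[398,260],[233,307]],.052))
print("glue,off,tape",px2w("top",[[225,187]],.12),px2w("top",[[320,159]],.095),px2w("top",[[292,310]],.064))
E
```

```text
foam corners [[ 0.61662367  0.31933447  0.04      ]
 [ 0.73680273 -0.12067933  0.04      ]
 [ 0.45384882 -0.19611675  0.04      ]
 [ 0.3335852   0.23814375  0.04      ]]
dots [[ 0.49942119  0.24818861  0.042     ]
 [ 0.58321122 -0.13189887  0.042     ]]
panel [[ 0.58263783  0.23494589  0.052     ]
 [ 0.66044648 -0.07148154  0.052     ]
 [ 0.49081982 -0.11330242  0.052     ]
 [ 0.41046739  0.19007934  0.052     ]]
glue,off,tape [[0.62313394 0.1900651  0.12      ]] [[0.67336902 0.02736552 0.095     ]] [[0.40547237 0.08173301 0.064     ]]
```

View pics/crop.png

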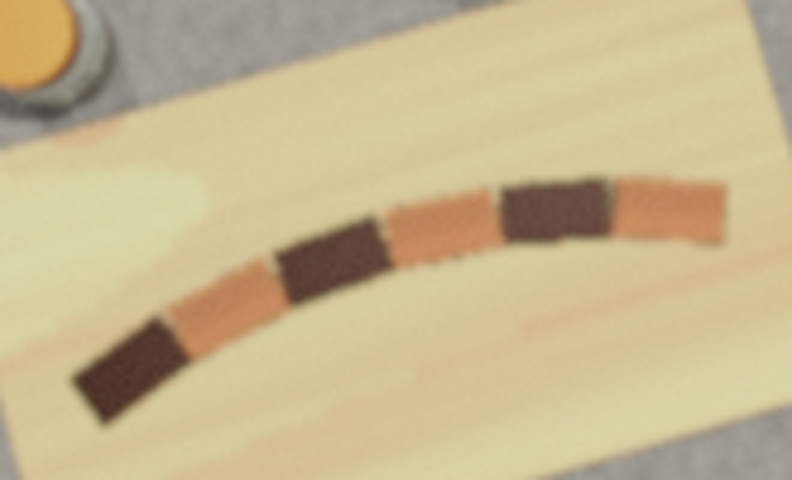

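View pics/scene.png

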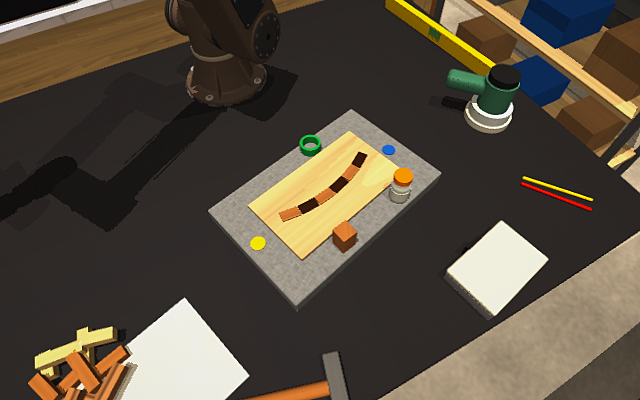

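Viewing the crop, the piece centres from blue to yellow are (130,371), (229,310), (334,261), (444,229), (555,211) and (669,211). The scene view confirms the layout: the glue pot stands beside the blue end and the offcut on the outer side.

```bash
cat >> h.py <<'E'
from scipy.optimize import least_squares
uv=np.array([[130,371],[229,310],[334,261],[444,229],[555,211],[669,211]])
uv=(uv+.5)/4.8-.5+[220,180]
def band():
    P=px2w("top",uv,.056)[:,:2]
    f=lambda c:np.hypot(*(P-c).T)-.320
    c=least_squares(f,P.mean(0)-[.3,.1]).x
    return P,c,f(c)
E
python3 - <<'E'
from h import *
import plant
print([k for k in dir(plant) if 'hold' in k.lower()], getattr(plant,'hold_point_z',None))
P,c,r=band();print(P,c,r,np.hypot(*np.diff(P,axis=0).T))
a=np.degrees(np.arctan2(*(P-c).T[::-1]));print("angles",a)
G=np.array([.623,.190]);O=np.array([.673,.027])
for q,t in zip(P,a):
    e=np.array([np.cos(np.radians(t)),np.sin(np.radians(t))]);n=np.array([-e[1],e[0]])
    print("glue rad/tan",(G-q)@e,(G-q)@n,"offcut",(O-q)@e,(O-q)@n, "reach",np.hypot(*q))
# heights from depth
d=np.load("top_d.npy");k=calibration("top");R=cv2.Rodrigues(k["rvec"])[0]
for n,p in [("glue",(226,187)),("off",(320,159)),("p3",(312,228)),("foam",(180,220))]:
    z=d[p[1],p[0]];u=cv2.undistortPoints(np.array([[p]],float),k["mtx"],k["dist"])[0,0]
    print(n,R.T@(np.array([u[0],u[1],1])*z-k["tvec"]))
o=get_obs();Rt=cv2.Rodrigues;print(o["tool_pos"],o["orientation"],o["force"],o["clock"])
E
```

```text
['hold_point_z'] 0.0188
[[ 0.50090051  0.16442578]
 [ 0.52347199  0.12655665]
 [ 0.54154335  0.08622294]
 [ 0.5531468   0.04388441]
 [ 0.55940443  0.00114398]
 [ 0.55874678 -0.04265386]] [ 0.23977892 -0.0207472 ] [ 1.14849875e-04 -3.43652766e-04  1.63051744e-04 -3.64526561e-05
  3.74290688e-04 -2.80750906e-04] [0.04408563 0.04419708 0.04389978 0.0431961  0.04380278]
angles [35.34215647 27.4399947  19.51851436 11.65375038  3.91807363 -3.92889598]
glue rad/tan 0.11439164992260456 -0.04976822088934038 offcut 0.060888612916978765 -0.21165220722268543 reach 0.5271974600852042
glue rad/tan 0.11756642954605226 0.010441151349387858 offcut 0.08682756351228209 -0.15726132959516448 reach 0.5385531657888494
glue rad/tan 0.111448729938557 0.0705977626363254 offcut 0.10411524345591301 -0.09974078254945715 reach 0.5483644737484112
glue rad/tan 0.09792813742804823 0.12899346485460378 offcut 0.11397196937891081 -0.04074632263298703 reach 0.5548848760395593
glue rad/tan 0.07635146728560867 0.18406913684001996 offcut 0.11509681580128779 0.018033604593459648 reach 0.5594055973872334
glue rad/tan 0.0481611297083661 0.23650962151519833 offcut 0.10921212858917591 0.07731861820265129 reach 0.5603724847236163
glue [0.62327987 0.18870517 0.11846349]
off [0.67318574 0.02736285 0.09604984]
p3 [0.55189692 0.04411424 0.05509797]
foam [0.57091179 0.29244606 0.04000673]
[ 0.18432015 -0.64891182  0.22574721] [ 1.79919585e+02 -8.35523927e-03 -1.64146627e+02] [ 0.04090542 -0.01777915  0.41002732] 0.1
```

```bash
cat >> h.py <<'E'
from scipy.spatial.transform import Rotation as Ro
YAW=-74.3; SH=.010
def Rt(yaw,roll=180,pitch=0): return Ro.from_euler('xyz',[roll,pitch,yaw],degrees=True)
def targets():
    P,c,_=band(); y=Rt(YAW).apply([0,1,0])[:2]
    return P+SH*y
def row(p0,R0,p1,R1):
    return np.round(np.r_[R0.inv().apply(np.array(p1)-p0)/.1,(R0.inv()*R1).as_rotvec()/.5],3)
E
python3 - <<'E'
from h import *
T=targets();print(T)
G=np.array([.623,.190]);R=Rt(YAW)
for s in np.linspace(0,5,11):
    q=np.array([np.interp(s,range(6),T[:,i]) for i in(0,1)]);v=R.inv().apply([*(G-q),0])
    print(s,"clear x",abs(v[0])-.061,"y",abs(v[1])-.1185)
W=[np.array([.184,-.649,.226]),np.array([.46,-.36,.20]),np.array([*T[0],.16])]
pts=[W[0]];yaws=[-164.15]
for a,b,n in((W[0],W[1],4),(W[1],W[2],6)):
    for k in range(1,n+1): pts.append(a+(b-a)*k/n)
for k in range(1,len(pts)): yaws.append(max(-164.15,-164.15)+min(k/4,1)*(YAW+164.15))
for k in range(1,len(pts)): print(k,row(pts[k-1],Rt(yaws[k-1]),pts[k],Rt(yaws[k])).tolist())
E
```

```text
[[ 0.49127359  0.16171978]
 [ 0.51384507  0.12385065]
 [ 0.53191643  0.08351694]
 [ 0.54351988  0.04117841]
 [ 0.54977751 -0.00156203]
 [ 0.54911987 -0.04535987]]
0.0 clear x -0.05257991004643765 y 0.015964563100023837
0.5 clear x -0.04813801176560107 y 0.010223576733104395
1.0 clear x -0.02685593357763981 y 0.004482590366184966
1.5 clear x -0.0049964111544943055 y 0.0012411763983074114
2.0 clear x 0.0168631112686512 y -0.002000237569570143
2.5 clear x 0.03881253704399945 y -0.0018570984410585661
3.0 clear x 0.060761962819347676 y -0.0017139593125468644
3.5 clear x 0.08218155289566068 y 0.0010567484652090897
4.0 clear x 0.10360114297197373 y 0.0038274562429650577
4.5 clear x 0.1245940738561856 y 0.010069867555915157
5.0 clear x 0.14558700474039749 y 0.016312278868865382
1 [-0.861, 0.507, 0.065, 0.0, 0.0, -0.784]
2 [-0.989, 0.139, 0.065, 0.0, 0.0, -0.784]
3 [-0.967, -0.249, 0.065, -0.0, 0.0, -0.784]
4 [-0.799, -0.6, 0.065, -0.0, 0.0, -0.784]
5 [-0.823, -0.285, 0.067, 0.0, 0.0, 0.0]
6 [-0.823, -0.285, 0.067, 0.0, 0.0, 0.0]
7 [-0.823, -0.285, 0.067, 0.0, 0.0, 0.0]
8 [-0.823, -0.285, 0.067, 0.0, 0.0, 0.0]
9 [-0.823, -0.285, 0.067, 0.0, 0.0, 0.0]
10 [-0.823, -0.285, 0.067, 0.0, 0.0, 0.0]
```

```bash
python3 - <<'E'
from h import *
import h
G=np.array([.623,.190])
for yaw in(-78,-80,-82,-84):
  for sh in (.010,.013):
    h.YAW=yaw;h.SH=sh;T=targets();R=Rt(yaw)
    o=[]
    for s in np.linspace(0,5,26):
        q=np.array([np.interp(s,range(6),T[:,i]) for i in(0,1)]);v=abs(R.inv().apply([*(G-q),0]))
        o.append(max(v[0]-.061,v[1]-.1185))
    print(yaw,sh,min(o))
E
```

```text
-78 0.01 -0.0016725463505962435
-78 0.013 0.001327453649403787
-80 0.01 -0.0016258120077266291
-80 0.013 0.001340248571043673
-82 0.01 -0.003534451590767193
-82 0.013 -0.0005674086254604388
-84 0.01 -0.0028855812967363142
-84 0.013 9.26365764696846e-05
```

{"fn": "step_arm", "kwargs": {
  "steps": [
    [[-0.86,0.51,0.06,0,0,-0.78],[-0.86,0.51,0.06,0,0,-0.78],[-0.86,0.51,0.06,0,0,-0.78],[-0.86,0.51,0.06,0,0,-0.78]]
  ],
  "jaw": 255
}}

```text
clock: 0.5
tool_pos: [0.2542, -0.5758, 0.2205]
orientation: [180.0, 0.0, -141.6]
force: [-0.5, 0.2, 0.2]
opening: 0.0612
gripper_force: 0.0
```

{"fn": "step_arm", "kwargs": {
  "steps": [
    [[-0.99,0.14,0.06,0,0,-0.78],[-0.99,0.14,0.06,0,0,-0.78],[-0.99,0.14,0.06,0,0,-0.78],[-0.99,0.14,0.06,0,0,-0.78]]
  ]
}}

```text
clock: 0.9
tool_pos: [0.3228, -0.5043, 0.2145]
orientation: [180.0, -0.0, -119.5]
force: [-0.7, 0.3, 0.3]
opening: 0.0294
gripper_force: 0.0
```

{"fn": "step_arm", "kwargs": {
  "steps": [
    [[-0.97,-0.25,0.06,0,0,-0.78],[-0.97,-0.25,0.06,0,0,-0.78],[-0.97,-0.25,0.06,0,0,-0.78],[-0.97,-0.25,0.06,0,0,-0.78]]
  ]
}}

```text
clock: 1.3
tool_pos: [0.3919, -0.4326, 0.2084]
orientation: [180.0, 0.0, -97.3]
force: [-0.6, -0.3, 0.1]
opening: 0.0012
gripper_force: 0.0
```

{"fn": "step_arm", "kwargs": {
  "steps": [
    [[-0.8,-0.6,0.06,0,0,-0.78],[-0.8,-0.6,0.06,0,0,-0.78],[-0.8,-0.6,0.06,0,0,-0.78],[-0.8,-0.6,0.06,0,0,-0.78]]
  ]
}}

```text
clock: 1.7
tool_pos: [0.4611, -0.361, 0.2023]
orientation: [180.0, 0.0, -75.0]
force: [0.6, -0.8, -1.0]
opening: 0.0007
gripper_force: 0.0
```

{"fn": "step_arm", "kwargs": {
  "steps": [
    [[-0.82,-0.28,0.06,0,0,0],[-0.82,-0.28,0.06,0,0,0],[-0.82,-0.28,0.06,0,0,0]]
  ]
}}

```text
clock: 2.0
tool_pos: [0.4655, -0.2728, 0.1966]
orientation: [-180.0, 0.0, -75.2]
force: [0.8, -0.2, -0.2]
opening: 0.0002
gripper_force: 0.0
```

{"fn": "step_arm", "kwargs": {
  "steps": [
    [[-0.82,-0.28,0.06,0,0,0],[-0.82,-0.28,0.06,0,0,0],[-0.82,-0.28,0.06,0,0,0]]
  ]
}}

```text
clock: 2.3
tool_pos: [0.4717, -0.1865, 0.1907]
orientation: [-180.0, 0.0, -75.1]
force: [0.4, 0.4, 0.3]
opening: 0.0005
gripper_force: 0.0
```

{"fn": "step_arm", "kwargs": {
  "steps": [
    [[-0.82,-0.28,0.06,0,0,0],[-0.82,-0.28,0.06,0,0,0],[-0.82,-0.28,0.06,0,0,0]]
  ]
}}

```text
clock: 2.6
tool_pos: [0.4778, -0.1002, 0.1847]
orientation: [-180.0, 0.0, -75.0]
force: [0.2, -0.8, 0.9]
opening: 0.0004
gripper_force: 0.0
```

{"fn": "step_arm", "kwargs": {
  "steps": [
    [[-0.82,-0.28,0.06,0,0,0],[-0.82,-0.28,0.06,0,0,0],[-0.82,-0.28,0.06,0,0,0]]
  ]
}}

```text
clock: 2.9
tool_pos: [0.4838, -0.0136, 0.1786]
orientation: [-180.0, -0.0, -75.0]
force: [0.8, -0.4, 0.5]
opening: 0.0003
gripper_force: 0.0
```

{"fn": "step_arm", "kwargs": {
  "steps": [
    [[-0.82,-0.28,0.06,0,0,0],[-0.82,-0.28,0.06,0,0,0],[-0.82,-0.28,0.06,0,0,0]]
  ]
}}

```text
clock: 3.2
tool_pos: [0.4897, 0.0729, 0.1725]
orientation: [-180.0, -0.0, -75.0]
force: [0.8, -0.7, 0.9]
opening: 0.0002
gripper_force: 0.0
```

{"fn": "step_arm", "kwargs": {
  "steps": [
    [[-0.82,-0.28,0.06,0,0,0],[-0.82,-0.28,0.06,0,0,0],[-0.82,-0.28,0.06,0,0,0],[-0.82,-0.28,0.06,0,0,0]]
  ]
}}

```text
clock: 3.6
tool_pos: [0.4945, 0.1572, 0.1663]
orientation: [180.0, -0.0, -74.9]
force: [-0.1, -0.6, 0.3]
opening: 0.0007
gripper_force: 0.0
```

```bash
python3 - <<'E'
from h import *
o=get_obs();p=o["tool_pos"];R0=Ro.from_euler('xyz',o["orientation"],degrees=True)
print(p,o["orientation"])
R1=Rt(-74.3)*Ro.from_euler('x',4,degrees=True)
T=targets()
print(row(p,R0,[*T[0],.09],R1).tolist(), R1.as_euler('xyz',degrees=True), R1.apply(np.eye(3)))
E
```

```text
[0.49452025 0.15716595 0.16631357] [ 1.79950641e+02 -3.20879708e-02 -7.49306256e+01]
[-0.053, 0.019, 0.763, 0.141, -0.002, -0.022] [-176.     0.   -74.3] [[ 2.70600446e-01 -9.62691746e-01 -6.93889390e-18]
 [-9.60346678e-01 -2.69941277e-01 -6.97564737e-02]
 [ 6.71539815e-02  1.88761329e-02 -9.97564050e-01]]
```

{"fn": "step_arm", "kwargs": {
  "steps": [
    [[-0.05,0.02,0.38,0.14,0,-0.02],[-0.05,0.02,0.76,0.14,0,-0.02],[-0.05,0.02,0.76,0.14,0,-0.02],[-0.05,0.02,0.76,0.14,0,-0.02]]
  ]
}}

```text
clock: 4.0
tool_pos: [0.4914, 0.1613, 0.0913]
orientation: [-176.0, -0.1, -74.3]
force: [1.4, 0.5, 0.5]
opening: -0.0
gripper_force: 0.0
```

```bash
python3 - <<'E'
from h import *
o=get_obs();print(o["tool_pos"],o["orientation"],o["force"],targets()[0])
p,_=snapshot("scene");cv2.imwrite("pics/s2.png",cv2.resize(p[60:260,260:480,::-1],None,fx=3,fy=3))
E
```

```text
[0.49143781 0.16134372 0.0912605 ] [-1.76038257e+02 -8.00916733e-02 -7.43110181e+01] [1.41701865 0.45521934 0.46577103] [0.49127359 0.16171978]
```

View pics/s2.png

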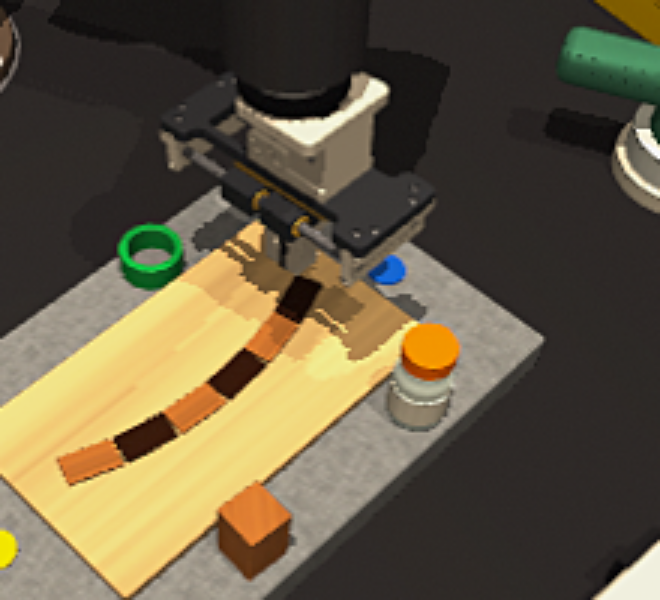

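The closed fingertips (crop 285,255) are above the dark end piece near the blue dot, clear of the glue pot. I'll lower the hand to just above the piece, then press.

{"fn": "step_arm", "kwargs": {
  "steps": [
    [[0,0.01,0.15,0,0,0],[0,0.02,0.3,0,0,0],[0,0.022,0.32,0,0,0],[0,0.022,0.32,0,0,0]]
  ]
}}

```text
clock: 4.45
tool_pos: [0.4918, 0.163, 0.0598]
orientation: [-175.9, -0.0, -74.2]
force: [0.6, 0.2, -0.1]
opening: 0.0006
gripper_force: 0.0
```

{"fn": "step_arm", "kwargs": {
  "steps": [
    [[0,0.001,0.015,0,0,0],[0,0.002,0.03,0,0,0],[0,0.003,0.045,0,0,0],[0,0.003,0.045,0,0,0],[0,0.003,0.045,0,0,0]]
  ]
}}

```text
clock: 4.95
tool_pos: [0.4915, 0.1633, 0.0545]
orientation: [-175.9, -0.0, -74.2]
force: [0.8, -0.6, 2.2]
opening: 0.0009
gripper_force: 1.3
```

{"fn": "step_arm", "kwargs": {
  "steps": [
    [[0,0.001,0.015,0,0,0],[0,0.002,0.03,0,0,0],[0,0.002,0.03,0,0,0],[0,0.002,0.03,0,0,0]]
  ]
}}

```text
clock: 5.35
tool_pos: [0.4914, 0.1632, 0.0513]
orientation: [-175.9, -0.0, -74.2]
force: [3.0, 0.4, 4.5]
opening: 0.0004
gripper_force: 2.3
```

```bash
python3 - <<'E'
from h import *
o=get_obs();p=o["tool_pos"];R0=Ro.from_euler('xyz',o["orientation"],degrees=True)
print(p,o["orientation"],o["force"])
T=targets();_,c,_=band()
R1=Rt(-74.3)*Ro.from_euler('x',4,degrees=True)
for i in range(0,5):
    a=T[i]; b=T[i+1]; src=p if i==0 else np.r_[a,.052]
    print(i,row(src,R1,[*b,.052],R1).tolist())
E
```

```text
[0.49143684 0.16324616 0.05126692] [-1.75922998e+02 -2.81373371e-03 -7.41656462e+01] [2.98007453 0.42432875 4.54753129]
0 [0.44, -0.109, 0.0, 0.0, 0.0, 0.0]
1 [0.437, -0.065, 0.005, 0.0, 0.0, 0.0]
2 [0.439, 0.003, -0.0, 0.0, 0.0, 0.0]
3 [0.428, 0.055, -0.004, 0.0, 0.0, 0.0]
4 [0.42, 0.125, -0.009, 0.0, 0.0, 0.0]
```

{"fn": "step_arm", "kwargs": {
  "steps": [
    [[0.09,-0.022,0,0,0,0],[0.18,-0.045,0,0,0,0],[0.26,-0.065,0,0,0,0],[0.35,-0.087,0,0,0,0],[0.44,-0.108,0,0,0,0],[0.44,-0.108,0,0,0,0],[0.44,-0.108,0,0,0,0]]
  ]
}}

```text
clock: 6.05
tool_pos: [0.5134, 0.1223, 0.0517]
orientation: [-176.0, -0.1, -74.2]
force: [1.7, -3.5, 4.6]
opening: 0.0007
gripper_force: 2.1
```

```bash
python3 - <<'E'
from h import *
o=get_obs();p=o["tool_pos"];print(p,o["force"])
R1=Ro.from_euler('xyz',o["orientation"],degrees=True)
T=targets();print(T[1]);print(row(p,R1,[*T[2],.0515],R1).tolist())
E
```

```text
[0.51336548 0.12229657 0.05168857] [ 1.72656725 -3.46661896  4.57930497]
[0.51384507 0.12385065]
[0.424, -0.073, 0.007, 0.0, 0.0, 0.0]
```

{"fn": "step_arm", "kwargs": {
  "steps": [
    [[0.08,-0.014,0.001,0,0,0],[0.17,-0.029,0.003,0,0,0],[0.25,-0.043,0.004,0,0,0],[0.34,-0.058,0.005,0,0,0],[0.42,-0.072,0.006,0,0,0],[0.42,-0.072,0.006,0,0,0],[0.42,-0.072,0.006,0,0,0]]
  ]
}}

```text
clock: 6.75
tool_pos: [0.5319, 0.084, 0.0517]
orientation: [-176.0, -0.1, -74.2]
force: [1.6, -3.1, 3.7]
opening: 0.0003
gripper_force: 2.1
```

{"fn": "step_arm", "kwargs": {
  "steps": [
    [[0.09,0,0,0,0,0],[0.18,0,0,0,0,0],[0.26,0,0,0,0,0],[0.35,0,0,0,0,0],[0.44,0,0,0,0,0],[0.44,0,0,0,0,0],[0.44,0,0,0,0,0]]
  ]
}}

```text
clock: 7.45
tool_pos: [0.5437, 0.0416, 0.0517]
orientation: [-176.0, -0.1, -74.2]
force: [1.1, -3.0, 4.6]
opening: 0.0003
gripper_force: 2.1
```

```bash
python3 - <<'E'
from h import *
o=get_obs();p=o["tool_pos"];print(p,o["force"])
R1=Ro.from_euler('xyz',o["orientation"],degrees=True)
T=targets();print(T[3]);print(row(p,R1,[*T[4],.0515],R1).tolist())
print(row(np.r_[T[4],.0515],R1,[*T[5],.0515],R1).tolist())
E
```

```text
[0.5436887  0.04158853 0.05170436] [ 1.08142805 -2.98620658  4.58476239]
[0.54351988 0.04117841]
[0.432, 0.059, -0.002, 0.0, 0.0, 0.0]
[0.42, 0.125, -0.008, 0.0, 0.0, 0.0]
```

{"fn": "step_arm", "kwargs": {
  "steps": [
    [[0.09,0.012,-0.001,0,0,0],[0.17,0.024,-0.002,0,0,0],[0.26,0.036,-0.002,0,0,0],[0.34,0.047,-0.003,0,0,0],[0.43,0.059,-0.003,0,0,0],[0.43,0.059,-0.003,0,0,0],[0.43,0.059,-0.003,0,0,0]]
  ]
}}

```text
clock: 8.15
tool_pos: [0.5497, -0.0014, 0.0516]
orientation: [-176.0, -0.1, -74.2]
force: [1.4, -3.4, 5.0]
opening: 0.0004
gripper_force: 2.2
```

{"fn": "step_arm", "kwargs": {
  "steps": [
    [[0.08,0.025,-0.002,0,0,0],[0.17,0.05,-0.003,0,0,0],[0.25,0.075,-0.005,0,0,0],[0.34,0.1,-0.007,0,0,0],[0.42,0.125,-0.008,0,0,0],[0.42,0.125,-0.008,0,0,0],[0.42,0.125,-0.008,0,0,0],[0.42,0.125,-0.008,0,0,0]]
  ]
}}

```text
clock: 8.95
tool_pos: [0.5487, -0.0448, 0.0515]
orientation: [-176.0, -0.0, -74.2]
force: [0.7, -3.9, 4.0]
opening: 0.0005
gripper_force: 2.2
```

{"fn": "step_arm", "kwargs": {
  "steps": [
    [[0,-0.007,-0.1,0,0,0],[0,-0.03,-0.4,0,0,0],[0,-0.07,-0.9,0,0,0],[0,-0.07,-1,0,0,0],[0,-0.07,-1,0,0,0],[0,-0.07,-1,0,0,0],[0,-0.07,-1,0,0,0]]
  ]
}}

```text
clock: 9.65
tool_pos: [0.5479, -0.0441, 0.1505]
orientation: [-176.1, 0.0, -74.2]
force: [0.3, 0.0, -0.1]
opening: 0.0004
gripper_force: 0.0
```

```bash
python3 - <<'E'
from h import *
p,_=snapshot("scene");cv2.imwrite("pics/s3.png",cv2.resize(p[60:320,200:460,::-1],None,fx=2,fy=2))
o=get_obs();print(o["tool_pos"],o["force"],o["qvel"])
E
```

```text
[ 0.54806399 -0.044142    0.15047578] [ 0.08476762  0.38517667 -0.5543704 ] [-0.04843018  0.28370877  0.26739758  0.12413146  0.03900917 -0.01353796]
```

View pics/s3.png

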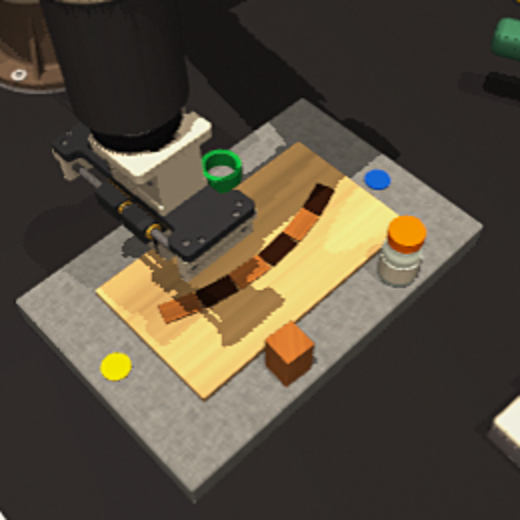

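The hand is about 100 mm above the panel. The glue pot (crop 400,250), offcut (290,350) and tape (222,168) all still stand where they were, so I'll hand in.

```bash
python3 -c "
from plant import *
print(close_job())"
```

```text
the job is handed in; nothing more can be done
None
```

I pressed all six pieces in turn from the blue to the yellow dot, with the panel sunk about 4–5 mm at roughly 4–5 N. The glue pot, offcut and tape roll stand where they were, the hand is clear, and the job was handed in at about 10 s; no verdict was returned.

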